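# Walk the heavy ceramic bull into its travelling crate

### The job

Bed the heavy ceramic bull into its travelling crate: creep it back along the crate base by pushing the left and right front corners of its slab in turn, gently (the glaze chips above 20 N, and a straight shove takes more), until the slab is snug against both rubber buffers on the back batten. Then swing the wooden keeper fully shut across the front of the slab, without forcing it, and leave the other things on the bench as they are.

Things in the scene. Friction and masses are not known exactly. Their poses are not given: they have to be found in the camera images.
- crate: Plywood base of a travelling crate, fixed on the table: deck 370 x 430 mm, 45 mm above the table. Origin on the table; +x points to its closed back (deck from x -165 to +205 mm), +y left. Battens 45 mm high: one across the back (front face at x 165) carries two rubber buffers; those at the sides (inner faces at y +-155, from x 35 back) leave about 20 mm beside the bull's base.
- buffer_left (a point): Centre of the free tip of the left rubber buffer, as it stands unpressed (it does not follow it): crate x 149, y +95 mm, 24 mm above the deck. The buffer is 24 mm across, a spring of 0.8 N per mm with 8 mm travel. The base is snug when its back face presses in both buffers by about 3 mm (0.5 to 7.5 mm); friction then keeps it there.
- buffer_right (a point): The same for the right buffer, at crate y -95 mm.
- bull: Glazed ceramic bull, one piece with its slab base, 3.8 to 4.2 kg. Slab 140 (x) by 270 mm (y), 8 to 40 mm above the deck, on four feet at x +-24, y +-60. The bull keeps 30 mm back from the front face; horns 240 mm above the deck. Slick glaze. Origin under the middle, on the deck; x to the back, y left. Friction about 0.6: pushed at the middle it takes 21 to 26 N to slide; the glaze chips above 20 N.
- front_left (a point): Point on the front face (robot's side) of the bull's base, 125 mm left of its middle, 24 mm above the deck: where to push the left corner. A push here takes about 9 to 14 N and turns the base about a point some 50 mm right of its middle: this end advances, the middle advances about 0.3 as much, and the right end comes back by about a quarter as much.
- front_right (a point): The same, 125 mm right of the middle, mirrored.
- back_left (a point): Point on the back face of the bull's base, 95 mm left of its middle, 24 mm above the deck: it meets the left buffer (crate x 149 mm where they just touch, 152 mm when snug).
- back_right (a point): The same on the right, for the right buffer.
- keeper (a joint): Angle of the wooden keeper, a dark batten 131 mm long, 22 wide, 16 thick, that turns stiffly (0.08 N m) about an upright bolt at the left front of the crate base. 0 = it points straight to the front (crate -x), negative = outward to the left, 1.571 = shut, at its stop, across the front of the base and about 4 mm clear of it when the base is snug. Grows anticlockwise seen from above.
- keeper_pivot (a point): Centre of the keeper's bolt, at crate x -3, y +180 mm, at the keeper's mid-thickness (its underside is 22 mm and its top 38 mm above the deck).
- keeper_mid (a point): Point on the keeper's centre line, 95 mm from the bolt, mid-thickness: a good place to push its side.
- spare_buffer: Bystander: loose spare rubber buffer, 24 mm across, 16 mm high, standing on the front of the deck. Leave it.
- tape: Bystander: roll of packing tape lying flat on the table to the left, 104 mm across, 48 mm high.
- screwdriver: Bystander: screwdriver lying on the table to the left.
- calf: Bystander: small terracotta bull, 110 mm tall, standing on the table to the right.
- bowl: Bystander: blue bowl on the table, to the right and nearer, 110 mm across, 50 mm high.
- brush_jar: Bystander: terracotta cup on the table, right and farther back, 72 mm across, 95 mm high.

How it is judged:
By the outcome, as a careful person would: the job done as asked, in the order asked, and still so for the second after the job is handed in, with the robot touching nothing.
It also fails if it takes over 72 s, if anything falls off the work surface, if the arm or the gripper's body presses on something with over 40 N, if the wrist force passes 120 N, or if a joint passes its speed limit or range.

### The arm

A 6-joint arm with a two-finger parallel gripper is mounted at the origin on the work surface. World frame = base frame: x ahead of the robot, y to its left, z up, the work surface at z = 0. Lengths are in mm, angles in rad, forces in N, time in s.
With the tool pointing down it reaches from about 200 to 875 mm from the base axis. Payload 3.4 kg.
Tool frame: the origin (TCP) lies on the centre line of the jaws, within the pads' length; the fingertips stand 19 mm ahead of it and the grasp point (between the pads) is the TCP; z points along the fingers, y is the line along which they close (so a half turn about z gives the same grasp; the last joint's range is limited). The gripper opens to 94 mm and grips with 3 to 60 N. Pads are 16 mm wide; open, the fingers measure 119 mm over their backs; the gripper's body (75 mm by 177 mm) begins 78 mm behind the grasp point.
Start: joints at [-1.309, 0.276, 1.505, -0, 1.361, -0.121], TCP at [214.775, -533.418, 224.493] pointing down, gripper open.
Joint ranges: [-2.89, 2.89], [-0.75, 2.08], [0.22, 2.7], [-1.18, 4.32], [0.11, 2.71], [-2.7, 2.7]. Speed limits (rad/s): [2.57, 2.57, 3.14, 3.14, 3.14, 3.14].

### API

Orientations are given as [roll, pitch, yaw] about the fixed x, y, z axes, in that order (R = Rz(yaw) Ry(pitch) Rx(roll)).
In Python, from workcell import arm, vision gives the robot as it stands. The module is installed in compiled form; this text tells all that it offers.
- The arm moves only by the tool apply_moves, never from a script. Its argument "rows" is a list that holds one entry, the list of rows, each a list of 7 numbers: the turn, a rotation vector about the tool's x, y, z in degrees, then the shift along the tool's x, y, z in mm, then the opening in per cent of the stroke, from 0 (shut) to 100 (fully open). A call has 1 to 20 rows; each row shifts and turns the commanded pose from where the row before left it, along the tool's axes as they then stand; what a row does not reach is not made up. A row lasts 1/8 s, in which the tool goes at most 62.5 mm and 10.7 degrees, less where a joint would pass 70% of its speed; a pose out of reach is approached as far as the arm can. A call with a gripper value outside its range is refused whole. The fingers move at their own pace and stop on an object; "squeeze" is the grip in N (left out, the last holds). Time passes only in rows, so rows that do not move let the fingers close. It gives the time, the measured TCP pose, the force, the opening and the grip force at its end, in the units of the state.
- arm.state(): the state, without advancing time (a new reading comes with each control period).
- vision.get_image(name): name is "side" or "top" or "wrist"; returns a dict with "img" (400x640x3 uint8, red, green, blue), "depth" (400x640 float32, mm along the optical axis (not along the pixel's ray), 0 where there is no reading), "fx", "fy", "cx", "cy" (pixels), "R" (3x3) and "t" (3): a world point X has camera coordinates R X + t. Camera axes: x right, y down, z forward; pixel columns grow to the right and rows downward; lengths in mm; the calibration is good to about 2 mm. A picture is of the moment at which its call begins.
- arm.job_done(): hands the job in; it is judged then, once.
The state is a dict: "t": time; "joint_pos": joint angles; "qvel": joint speeds; "joint_torque": joint torques, N m; "position": TCP position; "eef_rot": TCP orientation; "contact_force": force on the tool from outside, world axes, zero at the start; "wrist_torque": the same for the moment, N m; "width": finger opening in mm; "finger_force": force on a finger pad.
Only numpy, scipy, OpenCV 4.12 (cv2) and the standard library are available. Lean on these libraries where they do the work, as an engineer would, in place of code of your own. Each camera call takes 0.05 s, during which the arm holds its last target. There are 200 camera calls.

## Working session

There is one attempt and no reset: what is moved stays moved. The work goes in short steps, Python scripts to look and compute and a tool call to move; the robot and the scene stay as the last step left them, time stands still between calls to the robot, and variables do not carry over. Pictures are saved under pics/ and viewed, at most 10 in all, crops included, and the job is handed in when it is done.

Besides the shell and the picture viewer there is one more tool, called after "Request:" by a JSON object that holds its "fn" and its "kwargs", one argument or row to a line. apply_moves: Moves the arm, as the interface text tells. Its arguments: {"type":"object","properties":{"rows":{"type":"array"},"squeeze":{"type":"number"}},"required":["rows"]}

```bash
mkdir -p pics; cat > h.py <<'E'
import numpy as np, cv2
from workcell import arm, vision
def snap(n,f,crop=None,s=1):
    d=vision.get_image(n); im=d["img"][:,:,::-1]
    if crop: x0,y0,x1,y1=crop; im=im[y0:y1,x0:x1]
    cv2.imwrite("pics/"+f,cv2.resize(im,None,fx=s,fy=s,interpolation=cv2.INTER_CUBIC)); np.savez("pics/"+f+".npz",**d); return d
def onz(d,u,v,z):
    R=d["R"];t=d["t"];c=-R.T@t
    r=R.T@np.array([(u-d["cx"])/d["fx"],(v-d["cy"])/d["fy"],1]); return c+r*(z-c[2])/r[2]
def dep(d,u,v):
    k=d["depth"][int(v),int(u)]
    return d["R"].T@(k*np.array([(u-d["cx"])/d["fx"],(v-d["cy"])/d["fy"],1])-d["t"])
def pix(d,X):
    c=d["R"]@np.array(X,float)+d["t"]; return d["fx"]*c[0]/c[2]+d["cx"],d["fy"]*c[1]/c[2]+d["cy"]
E
python3 - <<'E'
from h import *
a=snap("top","t1.png",s=1.25);b=snap("side","s1.png",s=1.25)
for d in(a,b): print(d["fx"],d["cx"],d["cy"],d["R"].round(3).tolist(),(-d["R"].T@d["t"]).round())
print(arm.state())
E
```

```text
412.5296708427773 317.4480399351905 199.11379791508568 [[-0.011, -0.999, 0.042], [-0.992, 0.005, -0.127], [0.127, -0.043, -0.991]] [427.  36. 953.]
489.0915457244988 318.08349642203564 193.97721207722628 [[-0.696, -0.718, 0.021], [-0.384, 0.347, -0.855], [0.607, -0.603, -0.518]] [-169.  735.  699.]
{'t': 0.1, 'joint_pos': array([-1.30898341e+00,  2.76512155e-01,  1.50596697e+00, -7.85084908e-06,
        1.36073211e+00, -1.20940186e-01]), 'qvel': array([ 7.96107514e-05, -8.91998837e-04, -3.03164338e-03, -7.59316611e-04,
        9.97176137e-04, -1.03701481e-03]), 'joint_torque': array([ 2.17890280e-03, -4.05453587e+01, -2.37779671e+01,  7.01763388e-02,
        2.98126799e-02, -5.47162767e-05]), 'position': array([ 214.64898319, -532.92111029,  223.71817948]), 'eef_rot': array([-3.13998497e+00, -1.87654711e-04,  3.82754593e-01]), 'contact_force': array([ 0.38439322, -0.2017503 , -0.3996878 ]), 'wrist_torque': array([ 0.05351967, -0.0252475 , -0.0014522 ]), 'finger_force': 0.0, 'width': 94.04894380366004}
```

View pics/t1.png

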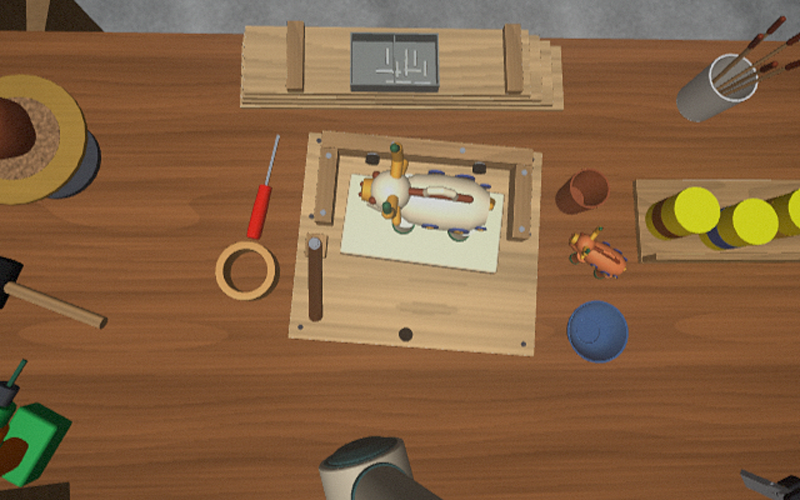

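View pics/s1.png

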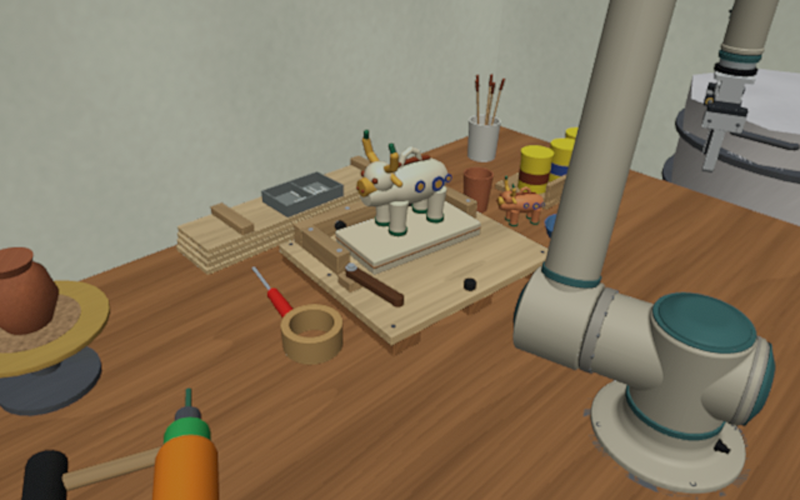

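The top view shows the deck's front edge from (289,338) to (534,355), the slab's front edge from (341,253) to (497,272), the keeper pivot at (315,243) with its tip at (315,320), and the spare buffer at (405,335). The side view agrees with this. I'll enlarge the crop to read the points more finely.

```bash
python3 - <<'E'
import cv2
im=cv2.imread("pics/t1.png");im=cv2.resize(im,(640,400),interpolation=cv2.INTER_AREA)
from h import *
d=dict(np.load("pics/t1.png.npz"))
im=d["img"][100:290,225:440,::-1]
cv2.imwrite("pics/t2.png",cv2.resize(im,None,fx=3.1,fy=3.1,interpolation=cv2.INTER_CUBIC))
E
```

```text
(no output)
```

View pics/t2.png

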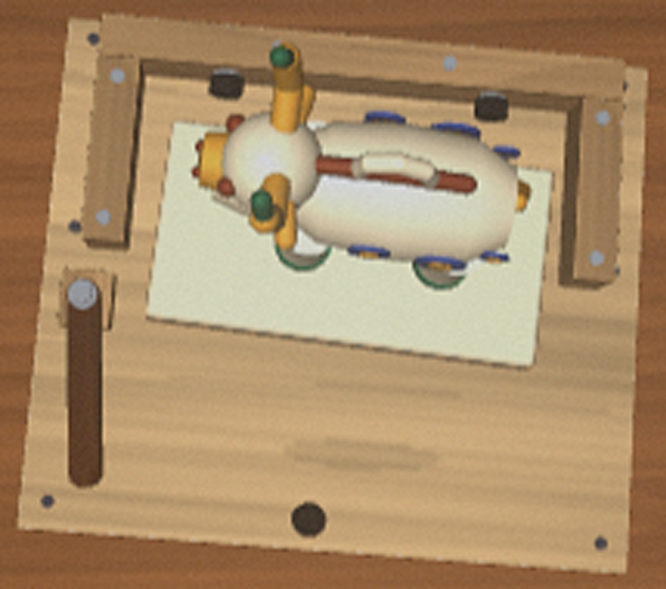

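Crop readings:
- Deck corners: (18,528), (626,573), (648,68), (70,18)
- Slab top corners: (147,318), (533,367), (173,122), (552,170)
- Bolt at (82,294), keeper tip at (85,487)
- Spare buffer at (308,518)

```bash
cat >> h.py <<'E'
def rig(P,Q): # P local -> Q world 2D
    P=np.array(P,float);Q=np.array(Q,float);p=P-P.mean(0);q=Q-Q.mean(0)
    a=np.arctan2((p[:,0]*q[:,1]-p[:,1]*q[:,0]).sum(),(p*q).sum())
    R=np.array([[np.cos(a),-np.sin(a)],[np.sin(a),np.cos(a)]]);t=Q.mean(0)-R@P.mean(0)
    return a,t,np.abs(Q-(P@R.T+t)).max()
E
python3 - <<'E'
from h import *
d=dict(np.load("pics/t1.png.npz"))
w=lambda p,z:onz(d,225+(p[0]+.5)/3.1-.5,100+(p[1]+.5)/3.1-.5,z)[:2]
D=[w(p,45) for p in[(18,528),(626,573),(648,68),(70,18)]]
S=[w(p,85) for p in[(147,318),(533,367),(173,122),(552,170)]]
L=lambda X:np.array(X).round(1).tolist()
a,t,e=rig([(-165,215),(-165,-215),(205,-215),(205,215)],D);print("crate",a,t,e)
b,s,f=rig([(-70,135),(-70,-135),(70,135),(70,-135)],S);print("bull",b,s,f)
R=np.array([[np.cos(a),-np.sin(a)],[np.sin(a),np.cos(a)]])
print("bull in crate",R.T@(s-t),b-a)
B=np.array([[np.cos(b),-np.sin(b)],[np.sin(b),np.cos(b)]])
for p in[(-70,125),(-70,-125),(70,95),(70,-95)]: print(p,L(B@p+s),L(R.T@(B@p+s-t)))
for n,p,z in[("bolt",(82,294),88),("tip",(85,487),83),("spare",(308,518),61)]:
    q=w(p,z);print(n,L(q),L(R.T@(q-t)))
print("pivot exp",R@(-3,180)+t)
print(D,S)
# depth checks
for n,p in[("deck",(350,420)),("slab",(200,290)),("keep",(85,400))]:print(n,dep(d,225+p[0]/3.1,100+p[1]/3.1))
E
```

```text
crate -0.08662326412031651 [535.79594663 -41.28060743] 1.2850512379112047
bull -0.130652182462936 [582.78919516 -46.239732  ] 1.9115389583218416
bull in crate [47.24608825 -0.87491092] -0.04402891834261949
(-70, 125) [529.7, 86.8] [-17.2, 127.1]
(-70, -125) [497.1, -161.1] [-28.2, -122.7]
(70, 95) [664.6, 38.8] [121.4, 91.0]
(70, -95) [639.8, -149.5] [113.0, -98.9]
bolt [547.9, 138.6] [-3.5, 180.3]
tip [418.0, 136.0] [-132.7, 166.4]
spare [394.9, -14.7] [-142.7, 14.3]
pivot exp [548.37989027 138.30403658]
[array([389.89299192, 186.37870454]), array([ 353.24879373, -239.91445386]), array([ 721.55785715, -272.95611754]), array([758.18418776, 154.44823923])] [array([531.60707126,  94.81779823]), array([ 496.2287215 , -169.35157908]), array([668.81279866,  77.25029995]), array([ 634.50818923, -187.67544711])]
deck [461.91492014 -47.09643517  44.99051411]
slab [549.97635005  58.02610181  85.00301162]
keep [475.50747036 135.75351749  83.51807244]
```

Request:
{"fn": "apply_moves", "kwargs": {
  "rows": [
    [[0, 0, 9, 0, 0, 0, 0], [0, 0, 9, 0, 0, 0, 0], [0, 0, 8.9, 0, 0, 0, 0], [0, 10, 0, 0, 0, 0, 0], [0, 10, 0, 0, 0, 0, 0], [0, 0, 0, 20.2, -39.5, 7.4, 0], [0, 0, 0, 20.2, -39.5, 7.4, 0], [0, 0, 0, 20.2, -39.5, 7.4, 0], [0, 0, 0, 20.2, -39.5, 7.4, 0], [0, 0, 0, 20.2, -39.5, 7.4, 0], [0, 0, 0, 20.2, -39.5, 7.4, 0], [0, 0, 0, 20.2, -39.5, 7.4, 0], [0, 0, 0, 20.2, -39.5, 7.4, 0], [0, 0, 0, 20.2, -39.5, 7.4, 0], [0, 0, 0, 20.2, -39.5, 7.4, 0], [0, 0, 0, 0, 0, 0, 0]]
  ]
}}

```text
t: 2.1
position: [463.9, -155.5, 223.7]
eef_rot: [-3.141, -0.348, -0.081]
contact_force: [-0.2, -0.1, 0.5]
width: 0.4
finger_force: 0.0
```

```bash
cat >> h.py <<'E'
CA=-0.08662;CT=np.array([535.796,-41.28])
RC=np.array([[np.cos(CA),-np.sin(CA)],[np.sin(CA),np.cos(CA)]])
from scipy.spatial.transform import Rotation as Ro
def st():
    s=arm.state();p=s["position"];R=Ro.from_euler("xyz",s["eef_rot"])
    T=R.as_matrix(); tip=p+19*T[:,2]+8*T[:,0]
    cr=lambda q:np.r_[RC.T@(q[:2]-CT),q[2]].round(1)
    print("t",round(s["t"],2),"tcp crate",cr(p),"tip",cr(tip),"z axis",cr(np.r_[RC.T@[0,0],0]+np.r_[CT,0]), "ax",(RC.T@T[:2,:]).round(3).tolist(),T[2].round(3),"F",s["contact_force"].round(1),"w",round(s["width"],1))
E
python3 -c "
from h import *
st()"
```

```text
t 2.1 tcp crate [ -61.7 -120.   223.7] tip [ -47.7 -119.9  208.6] z axis [0. 0. 0.] ax [[0.94, 0.006, 0.341], [0.005, -1.0, 0.003]] [ 0.341 -0.001 -0.94 ] F [-0.2 -0.1  0.5] w 0.4
```

Request:
{"fn": "apply_moves", "kwargs": {
  "rows": [
    [[0, 0, 0, -9.6, 1, 26.3, 0], [0, 0, 0, -9.6, 1, 26.3, 0], [0, 0, 0, -9.6, 1, 26.3, 0], [0, 0, 0, -9.6, 1, 26.3, 0], [0, 0, 0, -9.6, 1, 26.3, 0], [0, 0, 0, 3.8, 0, 1.4, 0], [0, 0, 0, 3.8, 0, 1.4, 0], [0, 0, 0, 3.8, 0, 1.4, 0], [0, 0, 0, 1, 0, 0.3, 0], [0, 0, 0, 0, 0, 0, 0]]
  ]
}}

```text
t: 3.35
position: [476.2, -164.7, 84.6]
eef_rot: [3.141, -0.35, -0.086]
contact_force: [-0.6, 1.5, -0.2]
width: 0.8
finger_force: 0.0
```

```bash
python3 -c "
from h import *
st()
snap('wrist','w1.png')"
```

```text
t 3.35 tcp crate [ -48.7 -128.1   84.6] tip [ -34.7 -128.1   69.5] z axis [0. 0. 0.] ax [[0.939, 0.0, 0.343], [0.001, -1.0, -0.0]] [ 0.343  0.001 -0.939] F [-0.6  1.5 -0.2] w 0.8
```

View pics/w1.png

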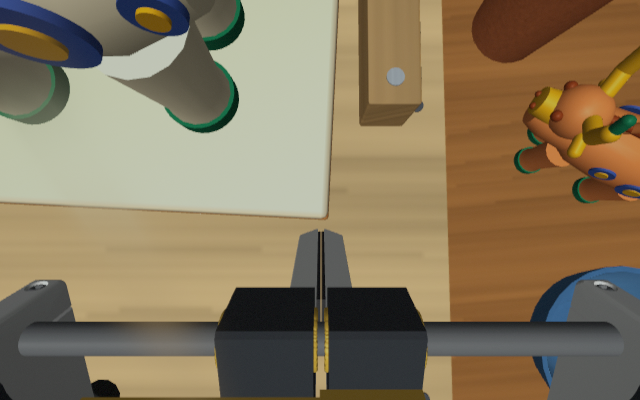

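The wrist view shows the shut fingers at (320,235), just in front of the slab's right front corner at (327,217). I'll move about 5 mm left, then creep into contact.

Request:
{"fn": "apply_moves", "kwargs": {
  "rows": [
    [[0, 0, 0, 0, -5, 0, 0], [0, 0, 0, 1.9, 0, 0.7, 0], [0, 0, 0, 1.9, 0, 0.7, 0], [0, 0, 0, 0.9, 0, 0.35, 0], [0, 0, 0, 0.9, 0, 0.35, 0], [0, 0, 0, 0.9, 0, 0.35, 0], [0, 0, 0, 0.9, 0, 0.35, 0]]
  ]
}}

```text
t: 4.28
position: [483.5, -160.0, 83.6]
eef_rot: [-3.141, -0.348, -0.086]
contact_force: [-2.8, -0.1, 0.3]
width: 0.4
finger_force: 1.4
```

Request:
{"fn": "apply_moves", "kwargs": {
  "rows": [
    [[0, 0, 0, 0.9, 0, 0.35, 0], [0, 0, 0, 0.9, 0, 0.35, 0], [0, 0, 0, 0.9, 0, 0.35, 0]]
  ]
}}

```text
t: 4.65
position: [484.2, -159.0, 82.3]
eef_rot: [-3.139, -0.343, -0.086]
contact_force: [-8.7, -0.2, 2.5]
width: 0.5
finger_force: 4.5
```

Request:
{"fn": "apply_moves", "kwargs": {
  "rows": [
    [[0, 0, 0, 1.4, 0, 0.5, 0], [0, 0, 0, 1.4, 0, 0.5, 0], [0, 0, 0, 1.4, 0, 0.5, 0], [0, 0, 0, 1.4, 0, 0.5, 0]]
  ]
}}

```text
t: 5.15
position: [488.0, -158.8, 81.2]
eef_rot: [-3.138, -0.339, -0.085]
contact_force: [-12.3, -1.7, 1.3]
width: 0.2
finger_force: 5.8
```

Request:
{"fn": "apply_moves", "kwargs": {
  "rows": [
    [[0, 0, 0, 1.9, 0, 0.7, 0], [0, 0, 0, 1.9, 0, 0.7, 0], [0, 0, 0, 1.9, 0, 0.7, 0], [0, 0, 0, 1.9, 0, 0.7, 0]]
  ]
}}

```text
t: 5.65
position: [496.0, -159.7, 81.0]
eef_rot: [-3.139, -0.339, -0.085]
contact_force: [-11.2, -3.0, 0.3]
width: 0.6
finger_force: 5.8
```

```bash
python3 -c "
from h import *
st()"
```

```text
t 5.65 tcp crate [ -29.4 -121.5   81. ] tip [ -15.5 -121.4   65.7] z axis [0. 0. 0.] ax [[0.943, 0.003, 0.332], [0.002, -1.0, 0.003]] [ 0.332 -0.003 -0.943] F [-11.2  -3.    0.3] w 0.6
```

Request:
{"fn": "apply_moves", "kwargs": {
  "rows": [
    [[0, 0, 0, 2.8, 0, 1, 0], [0, 0, 0, 2.8, 0, 1, 0], [0, 0, 0, 2.8, 0, 1, 0], [0, 0, 0, 2.8, 0, 1, 0]]
  ]
}}

```text
t: 6.15
position: [507.9, -161.1, 81.0]
eef_rot: [-3.139, -0.338, -0.085]
contact_force: [-11.5, -2.9, -0.1]
width: 0.4
finger_force: 5.9
```

```bash
python3 -c "
from h import *
st()"
```

```text
t 6.15 tcp crate [ -17.5 -121.8   81. ] tip [  -3.6 -121.7   65.7] z axis [0. 0. 0.] ax [[0.943, 0.003, 0.332], [0.002, -1.0, 0.003]] [ 0.332 -0.002 -0.943] F [-11.5  -2.9  -0.1] w 0.4
```

Request:
{"fn": "apply_moves", "kwargs": {
  "rows": [
    [[0, 0, 0, -18.8, 0, -6.8, 0], [0, 0, 0, -18.8, 0, -6.8, 0], [0, 0, 0, 0, -41, 0, 0], [0, 0, 0, 0, -41, 0, 0], [0, 0, 0, 0, -41, 0, 0], [0, 0, 0, 0, -41, 0, 0], [0, 0, 0, 0, -41, 0, 0], [0, 0, 0, 0, -42, 0, 0], [0, 0, 0, 0, 0, 0, 0]]
  ]
}}

```text
t: 7.28
position: [494.9, 89.3, 84.6]
eef_rot: [-3.141, -0.351, -0.082]
contact_force: [0.5, -0.2, -0.3]
width: 0.6
finger_force: 0.0
```

```bash
cat >> h.py <<'E'
def bull(d,deck=45):
    # slab front-face top edge + whole slab by colour at z=85 via depth
    h,w=d["depth"].shape;u,v=np.meshgrid(np.arange(w),np.arange(h));k=d["depth"]
    P=np.stack([(u-d["cx"])/d["fx"]*k,(v-d["cy"])/d["fy"]*k,k],-1)-d["t"]
    P=P@d["R"]
    C=(P[...,:2]-CT)@RC
    hsv=cv2.cvtColor(np.ascontiguousarray(d["img"]),cv2.COLOR_RGB2HSV)
    m=(abs(P[...,2]-85)<3)&(abs(C[...,0]-65)<130)&(abs(C[...,1])<153)&(hsv[...,1]<75)&(hsv[...,2]>120)
    n,l,s,_=cv2.connectedComponentsWithStats(m.astype(np.uint8)); i=1+s[1:,4].argmax()
    Q=C[l==i]; fr=[]; 
    for y in np.arange(-120,121,6):
        q=Q[abs(Q[:,1]-y)<3]
        if len(q)>2: fr.append((y,q[:,0].min()))
    fr=np.array(fr); g=np.polyfit(fr[:,0],fr[:,1],1); r=fr[:,1]-np.polyval(g,fr[:,0]); fr=fr[abs(r)<3]
    g=np.polyfit(fr[:,0],fr[:,1],1)
    print("front: slope->yaw %.4f  x@+125 %.1f x@-125 %.1f  n %d y %.0f..%.0f"%(-g[0],np.polyval(g,125),np.polyval(g,-125),len(fr),Q[:,1].min(),Q[:,1].max()))
E
python3 -c "
from h import *
st()
bull(dict(np.load('pics/t1.png.npz')))
bull(vision.get_image('top'))"
```

```text
t 7.28 tcp crate [-52.  126.5  84.6] tip [-38.  126.6  69.5] z axis [0. 0. 0.] ax [[0.939, 0.005, 0.344], [0.004, -1.0, 0.003]] [ 0.344 -0.001 -0.939] F [ 0.5 -0.2 -0.3] w 0.6
front: slope->yaw -0.0518  x@+125 -15.1 x@-125 -28.0  n 41 y -137..136
front: slope->yaw 0.0958  x@+125 -27.1 x@-125 -3.1  n 41 y -137..140
```

Request:
{"fn": "apply_moves", "kwargs": {
  "rows": [
    [[0, 0, 0, 3.8, 0, 1.4, 0], [0, 0, 0, 3.8, 0, 1.4, 0], [0, 0, 0, 1.4, 0, 0.5, 0], [0, 0, 0, 0.9, 0, 0.35, 0], [0, 0, 0, 0.9, 0, 0.35, 0], [0, 0, 0, 0.9, 0, 0.35, 0], [0, 0, 0, 0.9, 0, 0.35, 0], [0, 0, 0, 0.9, 0, 0.35, 0], [0, 0, 0, 0.9, 0, 0.35, 0], [0, 0, 0, 1.4, 0, 0.5, 0], [0, 0, 0, 1.4, 0, 0.5, 0], [0, 0, 0, 1.9, 0, 0.7, 0]]
  ]
}}

```text
t: 8.82
position: [508.1, 85.0, 80.5]
eef_rot: [3.14, -0.336, -0.087]
contact_force: [-11.3, 2.5, 1.8]
width: 0.8
finger_force: 5.7
```

Request:
{"fn": "apply_moves", "kwargs": {
  "rows": [
    [[0, 0, 0, 2.8, 0, 1, 0], [0, 0, 0, 2.8, 0, 1, 0], [0, 0, 0, 2.8, 0, 1, 0], [0, 0, 0, 2.8, 0, 1, 0]]
  ]
}}

```text
t: 9.32
position: [519.6, 84.3, 80.1]
eef_rot: [3.141, -0.335, -0.087]
contact_force: [-11.2, 4.3, -0.5]
width: 0.5
finger_force: 5.6
```

```bash
python3 -c "
from h import *
st()"
```

```text
t 9.32 tcp crate [-27.  123.7  80.1] tip [-13.2 123.7  64.8] z axis [0. 0. 0.] ax [[0.945, -0.001, 0.328], [-0.001, -1.0, -0.001]] [ 0.328  0.001 -0.945] F [-11.2   4.3  -0.5] w 0.5
```

Request:
{"fn": "apply_moves", "kwargs": {
  "rows": [
    [[0, 0, 0, 2.8, 0, 1, 0], [0, 0, 0, 2.8, 0, 1, 0], [0, 0, 0, 2.8, 0, 1, 0], [0, 0, 0, 2.8, 0, 1, 0], [0, 0, 0, 2.8, 0, 1, 0], [0, 0, 0, 2.8, 0, 1, 0], [0, 0, 0, 1.9, 0, 0.7, 0]]
  ]
}}

```text
t: 10.2
position: [539.5, 83.0, 80.2]
eef_rot: [3.141, -0.335, -0.088]
contact_force: [-10.9, 5.3, -0.5]
width: 0.3
finger_force: 5.8
```

Request:
{"fn": "apply_moves", "kwargs": {
  "rows": [
    [[0, 0, 0, -18.8, 0, -6.8, 0], [0, 0, 0, -18.8, 0, -6.8, 0], [0, 0, 0, -5.6, 41, -2, 0], [0, 0, 0, 0, 41, 0, 0], [0, 0, 0, 0, 41, 0, 0], [0, 0, 0, 0, 41, 0, 0], [0, 0, 0, 0, 41, 0, 0], [0, 0, 0, 0, 40, 0, 0], [0, 0, 0, 0, 0, 0, 0]]
  ]
}}

```text
t: 11.32
position: [479.9, -161.0, 84.9]
eef_rot: [3.139, -0.352, -0.091]
contact_force: [-1.2, -0.3, -0.9]
width: 0.3
finger_force: 0.0
```

```bash
python3 -c "
from h import *
st()
bull(vision.get_image('top'))"
```

```text
t 11.32 tcp crate [ -45.4 -124.1   84.9] tip [ -31.3 -124.2   69.8] z axis [0. 0. 0.] ax [[0.939, -0.005, 0.345], [-0.004, -1.0, -0.004]] [ 0.345  0.002 -0.939] F [-1.2 -0.3 -0.9] w 0.3
front: slope->yaw -0.1053  x@+125 6.5 x@-125 -19.8  n 41 y -141..139
```

Request:
{"fn": "apply_moves", "kwargs": {
  "rows": [
    [[0, 0, 0, 3.8, 0, 1.4, 0], [0, 0, 0, 3.8, 0, 1.4, 0], [0, 0, 0, 1.4, 0, 0.5, 0], [0, 0, 0, 0.9, 0, 0.35, 0], [0, 0, 0, 0.9, 0, 0.35, 0], [0, 0, 0, 0.9, 0, 0.35, 0], [0, 0, 0, 0.9, 0, 0.35, 0], [0, 0, 0, 0.9, 0, 0.35, 0], [0, 0, 0, 0.9, 0, 0.35, 0], [0, 0, 0, 1.4, 0, 0.5, 0], [0, 0, 0, 1.4, 0, 0.5, 0], [0, 0, 0, 1.9, 0, 0.7, 0], [0, 0, 0, 2.8, 0, 1, 0], [0, 0, 0, 2.8, 0, 1, 0], [0, 0, 0, 2.8, 0, 1, 0]]
  ]
}}

```text
t: 13.25
position: [503.4, -158.2, 80.7]
eef_rot: [-3.138, -0.338, -0.085]
contact_force: [-11.3, -2.9, -0.1]
width: 0.5
finger_force: 5.7
```

Request:
{"fn": "apply_moves", "kwargs": {
  "rows": [
    [[0, 0, 0, 2.8, 0, 1, 0], [0, 0, 0, 2.8, 0, 1, 0], [0, 0, 0, 2.8, 0, 1, 0]]
  ]
}}

```text
t: 13.62
position: [512.2, -159.2, 80.6]
eef_rot: [-3.139, -0.338, -0.085]
contact_force: [-11.0, -2.3, 0.2]
width: 0.8
finger_force: 5.8
```

```bash
python3 -c "
from h import *
st()"
```

```text
t 13.62 tcp crate [ -13.3 -119.5   80.6] tip [   0.5 -119.4   65.4] z axis [0. 0. 0.] ax [[0.943, 0.003, 0.331], [0.002, -1.0, 0.003]] [ 0.331 -0.003 -0.943] F [-11.   -2.3   0.2] w 0.8
```

Request:
{"fn": "apply_moves", "kwargs": {
  "rows": [
    [[0, 0, 0, 2.8, 0, 1, 0], [0, 0, 0, 2.8, 0, 1, 0], [0, 0, 0, 1.9, 0, 0.7, 0], [0, 0, 0, 1.4, 0, 0.5, 0]]
  ]
}}

```text
t: 14.12
position: [521.6, -160.4, 80.7]
eef_rot: [-3.139, -0.338, -0.085]
contact_force: [-12.1, -2.2, 0.3]
width: 0.4
finger_force: 5.9
```

Request:
{"fn": "apply_moves", "kwargs": {
  "rows": [
    [[0, 0, 0, -18.8, 0, -6.8, 0], [0, 0, 0, -18.8, 0, -6.8, 0], [0, 0, 0, 0, -41, 0, 0], [0, 0, 0, 0, -41, 0, 0], [0, 0, 0, 0, -41, 0, 0], [0, 0, 0, 0, -41, 0, 0], [0, 0, 0, 0, -41, 0, 0], [0, 0, 0, 0, -39, 0, 0], [0, 0, 0, 0, 0, 0, 0]]
  ]
}}

```text
t: 15.25
position: [508.2, 86.6, 84.4]
eef_rot: [-3.141, -0.351, -0.083]
contact_force: [-0.0, 0.3, 0.4]
width: 0.2
finger_force: 0.0
```

```bash
python3 -c "
from h import *
st()
bull(vision.get_image('top'))"
```

```text
t 15.25 tcp crate [-38.6 125.   84.4] tip [-24.6 125.   69.4] z axis [0. 0. 0.] ax [[0.939, 0.004, 0.344], [0.004, -1.0, 0.002]] [ 0.344 -0.001 -0.939] F [-0.   0.3  0.4] w 0.2
front: slope->yaw 0.0714  x@+125 -7.3 x@-125 10.6  n 41 y -137..138
```

Request:
{"fn": "apply_moves", "kwargs": {
  "rows": [
    [[0, 0, 0, 4.7, 0, 1.7, 0], [0, 0, 0, 4.7, 0, 1.7, 0], [0, 0, 0, 2.8, 0, 1, 0], [0, 0, 0, 1.4, 0, 0.5, 0], [0, 0, 0, 0.9, 0, 0.35, 0], [0, 0, 0, 0.9, 0, 0.35, 0], [0, 0, 0, 0.9, 0, 0.35, 0], [0, 0, 0, 0.9, 0, 0.35, 0], [0, 0, 0, 0.9, 0, 0.35, 0], [0, 0, 0, 0.9, 0, 0.35, 0], [0, 0, 0, 1.4, 0, 0.5, 0], [0, 0, 0, 1.9, 0, 0.7, 0], [0, 0, 0, 1.9, 0, 0.7, 0], [0, 0, 0, 1.9, 0, 0.7, 0]]
  ]
}}

```text
t: 17.05
position: [529.1, 82.3, 80.3]
eef_rot: [3.14, -0.335, -0.087]
contact_force: [-11.1, 3.4, 2.3]
width: 0.3
finger_force: 5.8
```

```bash
python3 -c "
from h import *
st()"
```

```text
t 17.05 tcp crate [-17.4 122.5  80.3] tip [ -3.6 122.5  65. ] z axis [0. 0. 0.] ax [[0.944, -0.001, 0.329], [-0.0, -1.0, -0.001]] [ 0.329  0.001 -0.944] F [-11.1   3.4   2.3] w 0.3
```

Request:
{"fn": "apply_moves", "kwargs": {
  "rows": [
    [[0, 0, 0, 2.8, 0, 1, 0], [0, 0, 0, 2.8, 0, 1, 0], [0, 0, 0, 2.8, 0, 1, 0], [0, 0, 0, 1.9, 0, 0.7, 0], [0, 0, 0, 1.9, 0, 0.7, 0], [0, 0, 0, 1.4, 0, 0.5, 0], [0, 0, 0, 0.9, 0, 0.35, 0]]
  ]
}}

```text
t: 17.92
position: [543.7, 81.3, 79.8]
eef_rot: [3.141, -0.333, -0.088]
contact_force: [-12.4, 4.8, 2.3]
width: 0.9
finger_force: 6.6
```

Request:
{"fn": "apply_moves", "kwargs": {
  "rows": [
    [[0, 0, 0, -18.8, 0, -6.8, 0], [0, 0, 0, -9.4, 0, -3.4, 0], [0, 0, 0, 0, 41, 0, 0], [0, 0, 0, 0, 41, 0, 0], [0, 0, 0, 0, 41, 0, 0], [0, 0, 0, 0, 41, 0, 0], [0, 0, 0, 0, 41, 0, 0], [0, 0, 0, 0, 41, 0, 0], [0, 0, 0, 0, 0, 0, 0]]
  ]
}}

```text
t: 19.05
position: [501.3, -165.5, 84.8]
eef_rot: [3.139, -0.353, -0.091]
contact_force: [0.5, 0.0, -0.1]
width: 0.6
finger_force: 0.0
```

```bash
python3 -c "
from h import *
st()
bull(vision.get_image('top'))"
```

```text
t 19.05 tcp crate [ -23.6 -126.7   84.8] tip [  -9.6 -126.8   69.7] z axis [0. 0. 0.] ax [[0.938, -0.005, 0.345], [-0.004, -1.0, -0.004]] [ 0.345  0.003 -0.938] F [ 0.5  0.  -0.1] w 0.6
front: slope->yaw -0.0385  x@+125 11.0 x@-125 1.4  n 41 y -136..135
```

Request:
{"fn": "apply_moves", "kwargs": {
  "rows": [
    [[0, 0, 0, 3.8, -3, 1.4, 0], [0, 0, 0, 3.8, 0, 1.4, 0], [0, 0, 0, 1.4, 0, 0.5, 0], [0, 0, 0, 0.9, 0, 0.35, 0], [0, 0, 0, 0.9, 0, 0.35, 0], [0, 0, 0, 0.9, 0, 0.35, 0], [0, 0, 0, 0.9, 0, 0.35, 0], [0, 0, 0, 0.9, 0, 0.35, 0], [0, 0, 0, 0.9, 0, 0.35, 0], [0, 0, 0, 1.4, 0, 0.5, 0], [0, 0, 0, 1.4, 0, 0.5, 0], [0, 0, 0, 1.4, 0, 0.5, 0], [0, 0, 0, 1.4, 0, 0.5, 0], [0, 0, 0, 1.4, 0, 0.5, 0]]
  ]
}}

```text
t: 20.85
position: [517.7, -158.6, 80.6]
eef_rot: [-3.139, -0.338, -0.085]
contact_force: [-12.5, -1.2, 1.2]
width: 0.8
finger_force: 6.0
```

```bash
python3 -c "
from h import *
st()"
```

```text
t 20.85 tcp crate [  -7.9 -118.5   80.6] tip [   5.9 -118.4   65.3] z axis [0. 0. 0.] ax [[0.943, 0.003, 0.332], [0.002, -1.0, 0.004]] [ 0.332 -0.003 -0.943] F [-12.5  -1.2   1.2] w 0.8
```

Request:
{"fn": "apply_moves", "kwargs": {
  "rows": [
    [[0, 0, 0, 1.9, 0, 0.7, 0], [0, 0, 0, 1.9, 0, 0.7, 0], [0, 0, 0, 1.4, 0, 0.5, 0], [0, 0, 0, 0.9, 0, 0.35, 0], [0, 0, 0, 0.9, 0, 0.35, 0]]
  ]
}}

```text
t: 21.48
position: [524.1, -159.0, 80.0]
eef_rot: [-3.138, -0.336, -0.084]
contact_force: [-15.0, -2.8, 3.0]
width: 0.1
finger_force: 7.7
```

Request:
{"fn": "apply_moves", "kwargs": {
  "rows": [
    [[0, 0, 0, -18.8, 0, -6.8, 0], [0, 0, 0, -7, 0, -2.6, 0], [0, 0, 0, 0, -41, 0, 0], [0, 0, 0, 0, -41, 0, 0], [0, 0, 0, 0, -41, 0, 0], [0, 0, 0, 0, -41, 0, 0], [0, 0, 0, 0, -41, 0, 0], [0, 0, 0, 0, -39, 0, 0], [0, 0, 0, 0, 0, 0, 0]]
  ]
}}

```text
t: 22.6
position: [525.5, 86.7, 84.1]
eef_rot: [-3.141, -0.351, -0.082]
contact_force: [0.0, -0.4, -0.6]
width: 0.5
finger_force: 0.0
```

```bash
python3 -c "
from h import *
st()
bull(vision.get_image('top'))"
```

```text
t 22.6 tcp crate [-21.3 126.6  84.1] tip [ -7.2 126.7  69. ] z axis [0. 0. 0.] ax [[0.939, 0.004, 0.344], [0.004, -1.0, 0.002]] [ 0.344 -0.001 -0.939] F [ 0.  -0.4 -0.6] w 0.5
front: slope->yaw 0.0253  x@+125 5.7 x@-125 12.1  n 41 y -135..136
```

Request:
{"fn": "apply_moves", "kwargs": {
  "rows": [
    [[0, 0, 0, 4.7, 1, 1.7, 0], [0, 0, 0, 4.7, 0, 1.7, 0], [0, 0, 0, 1.4, 0, 0.5, 0], [0, 0, 0, 0.9, 0, 0.35, 0], [0, 0, 0, 0.9, 0, 0.35, 0], [0, 0, 0, 0.9, 0, 0.35, 0], [0, 0, 0, 0.9, 0, 0.35, 0], [0, 0, 0, 0.9, 0, 0.35, 0], [0, 0, 0, 0.9, 0, 0.35, 0], [0, 0, 0, 0.9, 0, 0.35, 0], [0, 0, 0, 1.4, 0, 0.5, 0], [0, 0, 0, 1.4, 0, 0.5, 0]]
  ]
}}

```text
t: 24.15
position: [539.4, 81.3, 80.5]
eef_rot: [3.14, -0.337, -0.087]
contact_force: [-10.7, 3.7, 3.0]
width: 0.7
finger_force: 5.5
```

```bash
python3 -c "
from h import *
st()
bull(vision.get_image('top'))"
```

```text
t 24.15 tcp crate [ -7.  122.5  80.5] tip [  6.8 122.4  65.2] z axis [0. 0. 0.] ax [[0.944, -0.001, 0.331], [-0.0, -1.0, -0.001]] [ 0.331  0.001 -0.944] F [-10.7   3.7   3. ] w 0.7
front: slope->yaw 0.0181  x@+125 7.1 x@-125 11.6  n 41 y -134..135
```

Request:
{"fn": "apply_moves", "kwargs": {
  "rows": [
    [[0, 0, 0, 1.4, 0, 0.5, 0], [0, 0, 0, 1.4, 0, 0.5, 0], [0, 0, 0, 0.9, 0, 0.35, 0], [0, 0, 0, 0.9, 0, 0.35, 0], [0, 0, 0, 0.9, 0, 0.35, 0]]
  ]
}}

```text
t: 24.82
position: [543.7, 81.2, 79.7]
eef_rot: [3.14, -0.334, -0.087]
contact_force: [-12.6, 3.5, 3.3]
width: 0.5
finger_force: 6.7
```

```bash
python3 -c "
from h import *
st()
bull(vision.get_image('top'))"
```

```text
t 24.82 tcp crate [ -2.7 122.7  79.7] tip [ 11.  122.6  64.3] z axis [0. 0. 0.] ax [[0.945, -0.001, 0.328], [-0.0, -1.0, -0.001]] [ 0.328  0.001 -0.945] F [-12.6   3.5   3.3] w 0.5
front: slope->yaw -0.0151  x@+125 12.3 x@-125 8.5  n 41 y -135..135
```

Request:
{"fn": "apply_moves", "kwargs": {
  "rows": [
    [[0, 0, 0, -18.8, 0, -6.8, 0], [0, 0, 0, -7, 0, -2.6, 0], [0, 0, 0, 0, 41, 0, 0], [0, 0, 0, 0, 41, 0, 0], [0, 0, 0, 0, 41, 0, 0], [0, 0, 0, 0, 41, 0, 0], [0, 0, 0, 0, 41, 0, 0], [0, 0, 0, 0, 37, 0, 0], [0, 0, 0, 0, 0, 0, 0]]
  ]
}}

```text
t: 26.0
position: [504.2, -161.4, 84.4]
eef_rot: [3.139, -0.353, -0.091]
contact_force: [0.1, -0.2, 0.2]
width: 0.6
finger_force: 0.0
```

```bash
python3 -c "
from h import *
st()
bull(vision.get_image('top'))"
```

```text
t 26.0 tcp crate [ -21.1 -122.4   84.4] tip [  -7.1 -122.5   69.3] z axis [0. 0. 0.] ax [[0.938, -0.005, 0.345], [-0.004, -1.0, -0.004]] [ 0.345  0.002 -0.939] F [ 0.1 -0.2  0.2] w 0.6
front: slope->yaw -0.0089  x@+125 11.2 x@-125 9.0  n 41 y -135..135
```

Request:
{"fn": "apply_moves", "kwargs": {
  "rows": [
    [[0, 0, 0, 4.7, 0, 1.7, 0], [0, 0, 0, 4.7, 0, 1.7, 0], [0, 0, 0, 3.8, 0, 1.4, 0], [0, 0, 0, 0.9, 0, 0.35, 0], [0, 0, 0, 0.9, 0, 0.35, 0], [0, 0, 0, 0.9, 0, 0.35, 0], [0, 0, 0, 0.9, 0, 0.35, 0], [0, 0, 0, 0.9, 0, 0.35, 0], [0, 0, 0, 0.9, 0, 0.35, 0], [0, 0, 0, 0.9, 0, 0.35, 0], [0, 0, 0, 0.9, 0, 0.35, 0]]
  ]
}}

```text
t: 27.42
position: [521.4, -158.4, 81.5]
eef_rot: [-3.139, -0.342, -0.086]
contact_force: [-9.7, 0.0, 2.4]
width: 0.4
finger_force: 4.7
```

```bash
python3 -c "
from h import *
st()
bull(vision.get_image('top'))"
```

```text
t 27.43 tcp crate [  -4.3 -117.9   81.5] tip [   9.7 -117.8   66.3] z axis [0. 0. 0.] ax [[0.942, 0.002, 0.336], [0.001, -1.0, 0.002]] [ 0.336 -0.002 -0.942] F [-9.7  0.   2.4] w 0.4
front: slope->yaw -0.0056  x@+125 10.9 x@-125 9.5  n 41 y -135..134
```

Request:
{"fn": "apply_moves", "kwargs": {
  "rows": [
    [[0, 0, 0, 0.9, 0, 0.35, 0], [0, 0, 0, 0.9, 0, 0.35, 0], [0, 0, 0, 0.9, 0, 0.35, 0], [0, 0, 0, 0.9, 0, 0.35, 0], [0, 0, 0, 0.9, 0, 0.35, 0]]
  ]
}}

```text
t: 28.1
position: [523.4, -157.7, 80.0]
eef_rot: [-3.138, -0.337, -0.085]
contact_force: [-15.1, -1.5, 4.2]
width: 0.6
finger_force: 7.2
```

```bash
python3 -c "
from h import *
st()
bull(vision.get_image('top'))"
```

```text
t 28.1 tcp crate [  -2.3 -117.    80. ] tip [  11.5 -116.9   64.7] z axis [0. 0. 0.] ax [[0.944, 0.003, 0.33], [0.002, -1.0, 0.004]] [ 0.33  -0.003 -0.944] F [-15.1  -1.5   4.2] w 0.6
front: slope->yaw 0.0080  x@+125 9.7 x@-125 11.7  n 40 y -134..135
```

Request:
{"fn": "apply_moves", "kwargs": {
  "rows": [
    [[0, 0, 0, 0.9, 0, 0.35, 0], [0, 0, 0, 0.5, 0, 0.2, 0], [0, 0, 0, -18.8, 0, -6.8, 0], [0, 0, 0, -7, 0, -2.6, 0], [0, 0, 0, 0, -41, 0, 0], [0, 0, 0, 0, -41, 0, 0], [0, 0, 0, 0, -41, 0, 0], [0, 0, 0, 0, -41, 0, 0], [0, 0, 0, 0, -41, 0, 0], [0, 0, 0, 0, -37, 0, 0], [0, 0, 0, 0, 0, 0, 0]]
  ]
}}

```text
t: 29.52
position: [525.7, 85.5, 83.6]
eef_rot: [-3.141, -0.351, -0.082]
contact_force: [0.2, -0.4, 0.2]
width: 0.4
finger_force: 0.0
```

```bash
python3 -c "
from h import *
st()
bull(vision.get_image('top'))"
```

```text
t 29.52 tcp crate [-21.  125.4  83.6] tip [ -7.  125.5  68.5] z axis [0. 0. 0.] ax [[0.939, 0.004, 0.344], [0.004, -1.0, 0.002]] [ 0.344 -0.    -0.939] F [ 0.2 -0.4  0.2] w 0.4
front: slope->yaw 0.0104  x@+125 9.5 x@-125 12.1  n 41 y -134..135
```

Request:
{"fn": "apply_moves", "kwargs": {
  "rows": [
    [[0, 0, 0, 4.7, 1, 1.7, 0], [0, 0, 0, 4.7, 0, 1.7, 0], [0, 0, 0, 3.8, 0, 1.4, 0], [0, 0, 0, 0.9, 0, 0.35, 0], [0, 0, 0, 0.9, 0, 0.35, 0], [0, 0, 0, 0.9, 0, 0.35, 0], [0, 0, 0, 0.9, 0, 0.35, 0], [0, 0, 0, 0.9, 0, 0.35, 0], [0, 0, 0, 0.9, 0, 0.35, 0], [0, 0, 0, 0.9, 0, 0.35, 0], [0, 0, 0, 0.9, 0, 0.35, 0], [0, 0, 0, 0.9, 0, 0.35, 0]]
  ]
}}

```text
t: 31.08
position: [542.1, 80.1, 80.5]
eef_rot: [3.14, -0.339, -0.087]
contact_force: [-10.1, 1.0, 3.3]
width: 0.7
finger_force: 5.1
```

```bash
python3 -c "
from h import *
st()
bull(vision.get_image('top'))"
```

```text
t 31.07 tcp crate [ -4.2 121.5  80.5] tip [  9.7 121.5  65.3] z axis [0. 0. 0.] ax [[0.943, -0.0, 0.333], [-0.0, -1.0, -0.001]] [ 0.333  0.001 -0.943] F [-10.1   1.    3.3] w 0.7
front: slope->yaw 0.0052  x@+125 10.2 x@-125 11.5  n 41 y -135..135
```

Request:
{"fn": "apply_moves", "kwargs": {
  "rows": [
    [[0, 0, 0, 0.9, 0, 0.35, 0], [0, 0, 0, 0.9, 0, 0.35, 0], [0, 0, 0, 0.9, 0, 0.35, 0], [0, 0, 0, 0.9, 0, 0.35, 0]]
  ]
}}

```text
t: 31.62
position: [543.8, 80.0, 79.4]
eef_rot: [3.14, -0.335, -0.087]
contact_force: [-12.4, 2.0, 4.0]
width: 0.2
finger_force: 6.5
```

```bash
python3 -c "
from h import *
st()
bull(vision.get_image('top'))"
```

```text
t 31.62 tcp crate [ -2.5 121.5  79.4] tip [ 11.3 121.5  64. ] z axis [0. 0. 0.] ax [[0.944, -0.001, 0.329], [-0.0, -1.0, -0.001]] [ 0.329  0.001 -0.944] F [-12.4   2.    4. ] w 0.2
front: slope->yaw -0.0049  x@+125 11.8 x@-125 10.6  n 40 y -134..135
```

Request:
{"fn": "apply_moves", "kwargs": {
  "rows": [
    [[0, 0, 0, 0.9, 0, 0.35, 0], [0, 0, 0, -18.8, 0, -6.8, 0], [0, 0, 0, -7, 0, -2.6, 0], [0, 0, 0, 0, 41, 0, 0], [0, 0, 0, 0, 41, 0, 0], [0, 0, 0, 0, 41, 0, 0], [0, 0, 0, 0, 41, 0, 0], [0, 0, 0, 0, 41, 0, 0], [0, 0, 0, 0, 37, 0, 0], [0, 0, 0, 4.7, 0, 1.7, 0], [0, 0, 0, 4.7, 0, 1.7, 0], [0, 0, 0, 4.7, 0, 1.7, 0], [0, 0, 0, 0.9, 0, 0.35, 0], [0, 0, 0, 0.9, 0, 0.35, 0], [0, 0, 0, 0.9, 0, 0.35, 0], [0, 0, 0, 0.9, 0, 0.35, 0], [0, 0, 0, 0.9, 0, 0.35, 0], [0, 0, 0, 0.9, 0, 0.35, 0], [0, 0, 0, 0.9, 0, 0.35, 0]]
  ]
}}

```text
t: 34.05
position: [522.6, -159.8, 81.3]
eef_rot: [-3.14, -0.344, -0.086]
contact_force: [-8.6, -0.3, 2.1]
width: 0.4
finger_force: 4.0
```

```bash
python3 -c "
from h import *
st()
bull(vision.get_image('top'))"
```

```text
t 34.05 tcp crate [  -2.9 -119.2   81.3] tip [  11.1 -119.1   66.1] z axis [0. 0. 0.] ax [[0.942, 0.001, 0.337], [0.001, -1.0, 0.002]] [ 0.337 -0.002 -0.942] F [-8.6 -0.3  2.1] w 0.4
front: slope->yaw -0.0021  x@+125 11.5 x@-125 11.0  n 41 y -134..135
```

Request:
{"fn": "apply_moves", "kwargs": {
  "rows": [
    [[0, 0, 0, 0.9, 0, 0.35, 0], [0, 0, 0, 0.9, 0, 0.35, 0], [0, 0, 0, 0.9, 0, 0.35, 0]]
  ]
}}

```text
t: 34.48
position: [523.0, -158.9, 80.0]
eef_rot: [-3.138, -0.339, -0.085]
contact_force: [-12.4, -0.3, 3.7]
width: 0.3
finger_force: 6.4
```

```bash
python3 -c "
from h import *
st()
bull(vision.get_image('top'))"
```

```text
t 34.48 tcp crate [  -2.6 -118.3   80. ] tip [  11.3 -118.2   64.7] z axis [0. 0. 0.] ax [[0.943, 0.002, 0.332], [0.001, -1.0, 0.004]] [ 0.332 -0.003 -0.943] F [-12.4  -0.3   3.7] w 0.3
front: slope->yaw -0.0006  x@+125 11.2 x@-125 11.0  n 40 y -134..134
```

Request:
{"fn": "apply_moves", "kwargs": {
  "rows": [
    [[0, 0, 0, 0.9, 0, 0.35, 0], [0, 0, 0, 0.9, 0, 0.35, 0], [0, 0, 0, 0, 0, 0, 0]]
  ]
}}

```text
t: 34.9
position: [524.0, -158.8, 79.4]
eef_rot: [-3.138, -0.337, -0.085]
contact_force: [-13.9, 0.5, 2.7]
width: 0.2
finger_force: 6.8
```

Request:
{"fn": "apply_moves", "kwargs": {
  "rows": [
    [[0, 0, 0, -18.8, 0, -6.8, 0], [0, 0, 0, -18.8, 0, -6.8, 0], [0, 0, 0, 10.3, 0, -28.2, 0], [0, 0, 0, 10.3, 0, -28.2, 0], [0, 0, 0, -8, -47, -2.9, 0], [0, 0, 0, -8, -47, -2.9, 0], [0, 0, 0, -8, -47, -2.9, 0], [0, 0, 0, -8, -47, -2.9, 0], [0, 0, 0, -8, -47, -2.9, 0], [0, 0, 0, -8, -47, -2.9, 0], [0, 0, 0, -8, -47, -2.9, 0], [0, 0, 0, 0, 0, 0, 0]]
  ]
}}

```text
t: 36.4
position: [459.1, 178.2, 142.8]
eef_rot: [-3.14, -0.35, -0.081]
contact_force: [0.8, 0.5, 0.1]
width: 0.2
finger_force: 0.0
```

```bash
cat > path.py <<'E'
from h import *
p=np.array([-3,180.]);W=[]
for a in np.linspace(.1,1.571,17):
    u=np.array([-np.cos(a),-np.sin(a)]);n=np.array([-np.sin(a),np.cos(a)])
    F=p+95*u+(11+12.5*np.cos(a)+7.5*np.sin(a))*n-[6.5,0]; W.append(F)
W=np.array(W);print("start",W[0],"end",W[-1])
for d in np.diff(W,axis=0): print([round(.94*d[0],1),round(-d[1],1),round(.342*d[0],1)],end=" ")
E
python3 -c "
from h import *
st()
bull(snap('top','t3.png'))
import path"
```

```text
t 36.4 tcp crate [-95.4 212.  142.8] tip [-81.3 212.1 127.7] z axis [0. 0. 0.] ax [[0.939, 0.006, 0.343], [0.005, -1.0, 0.003]] [ 0.343 -0.001 -0.939] F [0.8 0.5 0.1] w 0.2
front: slope->yaw 0.0029  x@+125 11.0 x@-125 11.7  n 41 y -134..135
start [-106.43999694  194.58129734] end [-27.97810459  84.99623453]
[np.float64(-1.0), np.float64(8.5), np.float64(-0.4)] [np.float64(-0.2), np.float64(8.6), np.float64(-0.1)] [np.float64(0.5), np.float64(8.7), np.float64(0.2)] [np.float64(1.3), np.float64(8.8), np.float64(0.5)] [np.float64(2.1), np.float64(8.7), np.float64(0.8)] [np.float64(2.9), np.float64(8.6), np.float64(1.1)] [np.float64(3.7), np.float64(8.4), np.float64(1.4)] [np.float64(4.5), np.float64(8.0), np.float64(1.6)] [np.float64(5.3), np.float64(7.6), np.float64(1.9)] [np.float64(6.0), np.float64(7.1), np.float64(2.2)] [np.float64(6.7), np.float64(6.5), np.float64(2.5)] [np.float64(7.4), np.float64(5.7), np.float64(2.7)] [np.float64(8.0), np.float64(5.0), np.float64(2.9)] [np.float64(8.5), np.float64(4.1), np.float64(3.1)] [np.float64(8.9), np.float64(3.2), np.float64(3.2)] [np.float64(9.2), np.float64(2.2), np.float64(3.3)]
```

View pics/t3.png

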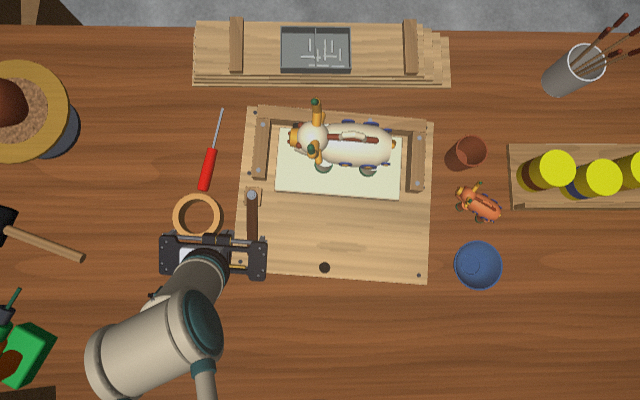

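The gripper is left of the keeper at about (213,258), with the keeper still at (251,195–240), and the bull sits squarely at the back. Before closing the keeper I'll check the snugness to sub-pixel level.

```bash
cat > edge.py <<'E'
from h import *
def edge(d,x0,z,ys,w=8):
    g=cv2.GaussianBlur(cv2.cvtColor(d["img"],cv2.COLOR_RGB2GRAY).astype(np.float32),(0,0),.6);xs=np.arange(x0-w,x0+w,.25);o=[]
    for y in ys:
        P=[pix(d,[*(RC@[x,y]+CT),z]) for x in xs]; P=np.array(P,np.float32)
        v=cv2.remap(g,P[:,0].reshape(1,-1).copy(),P[:,1].reshape(1,-1).copy(),cv2.INTER_CUBIC)[0]
        q=np.gradient(v);k=abs(q)*(abs(q)>.5*abs(q).max()); o.append((xs*k).sum()/k.sum())
    return np.array(o)
d=dict(np.load("pics/t3.png.npz"))
for n,x,z,ys in[("front",11,85,[-130,-120,-110,-100,-80,80,90,100,110,120,130]),("back L",151,85,[80,90,108,115,120,128]),("back R",151,85,[-128,-120,-115,-75,-70]),("batten",165,90,[-140,-120,-60,60,120,140]),("deck front",-165,45,[-180,-120,-60,60,100]),]:
    e=edge(d,x,z,ys);print(n,e.round(1),np.median(e).round(2))
E
python3 edge.py
python3 - <<'E'
from h import *
d=dict(np.load("pics/t3.png.npz"))
im=d["img"][95:210,235:440,::-1];cv2.imwrite("pics/c3.png",cv2.resize(im,None,fx=3.9,fy=3.9,interpolation=cv2.INTER_CUBIC))
E
```

```text
front [11.9 11.3 12.2 11.6 12.  11.1 10.8 10.7 11.1 10.7 11.2] 11.23
back L [157.1 152.3 153.9 153.  153.7 154. ] 153.76
back R [151.9 152.1 146.4 145.2 145.5] 146.42
batten [164.4 164.5 169.1 157.7 165.5 165.6] 165.0
deck front [-164.7 -164.7 -164.7 -165.2 -165.4] -164.73
```

View pics/c3.png

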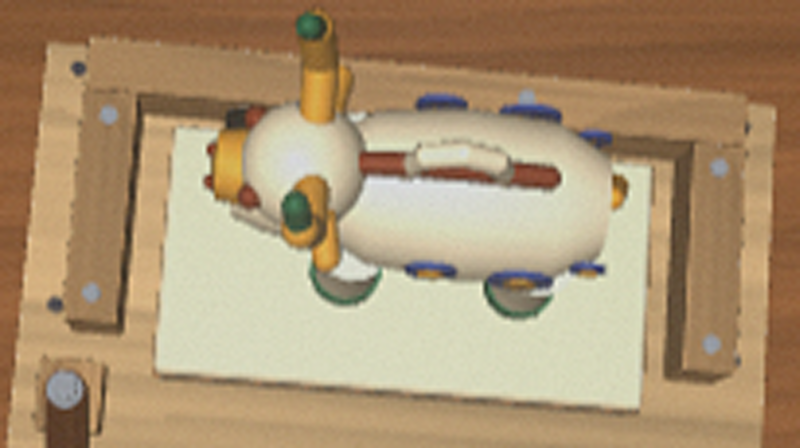

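The slab's edges read about 11–12 mm at the front and 152–153 mm at the back, so both buffers are pressed. The crop shows the slab parallel to the back batten, with its front edge running from (157,375) to (640,408). Next is the keeper.

Request:
{"fn": "apply_moves", "kwargs": {
  "rows": [
    [[0, 0, 0, -10.3, 0, -3.8, 0], [0, 0, 0, -9.2, 2, 25.3, 0], [0, 0, 0, -9.2, 2, 25.3, 0], [0, 0, 0, 0, 0, 0, 0], [0, 0, 0, -0.6, 8, -0.2, 0], [0, 0, 0, -1, 8.5, -0.4, 0], [0, 0, 0, -0.2, 8.6, -0.1, 0], [0, 0, 0, 0.5, 8.7, 0.2, 0]]
  ]
}}

```text
t: 37.45
position: [444.6, 138.1, 89.5]
eef_rot: [-3.141, -0.351, -0.087]
contact_force: [1.0, 0.7, 0.2]
width: 0.3
finger_force: 0.7
```

```bash
python3 -c "
from h import *
st()
snap('wrist','w2.png')"
```

```text
t 37.45 tcp crate [-106.3  170.8   89.5] tip [-92.3 170.8  74.4] z axis [0. 0. 0.] ax [[0.939, -0.0, 0.344], [-0.0, -1.0, 0.001]] [ 0.344 -0.001 -0.939] F [1.  0.7 0.2] w 0.3
```

View pics/w2.png

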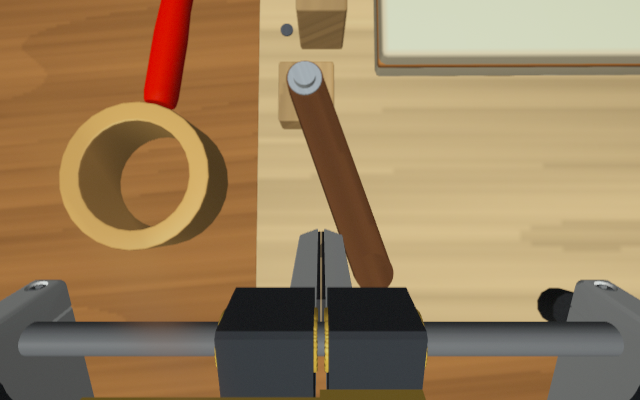

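The wrist view shows the fingers at (345,245) pushing the keeper's left side, and the keeper turning about its bolt at (305,78). I'll continue along the arc.

Request:
{"fn": "apply_moves", "kwargs": {
  "rows": [
    [[0, 0, 0, 1.3, 9, 0.5, 0], [0, 0, 0, 2.1, 9, 0.8, 0], [0, 0, 0, 2.9, 9, 1.1, 0], [0, 0, 0, 3.7, 8.6, 1.4, 0], [0, 0, 0, 4.5, 8, 1.6, 0], [0, 0, 0, 5.3, 7.6, 1.9, 0], [0, 0, 0, 6, 7.1, 2.2, 0], [0, 0, 0, 6.7, 6.5, 2.5, 0], [0, 0, 0, 7.4, 5.7, 2.7, 0], [0, 0, 0, 8, 5, 2.9, 0], [0, 0, 0, 8.5, 4.1, 3.1, 0], [0, 0, 0, 0, 0, 0, 0]]
  ]
}}

```text
t: 39.0
position: [497.9, 53.4, 88.6]
eef_rot: [3.141, -0.35, -0.087]
contact_force: [0.2, 0.1, -0.2]
width: 0.6
finger_force: 0.0
```

```bash
python3 -c "
from h import *
st()"
```

```text
t 39.0 tcp crate [-46.   91.1  88.6] tip [-32.   91.1  73.5] z axis [0. 0. 0.] ax [[0.939, -0.001, 0.343], [-0.0, -1.0, -0.0]] [ 0.343  0.    -0.939] F [ 0.2  0.1 -0.2] w 0.6
```

Request:
{"fn": "apply_moves", "kwargs": {
  "rows": [
    [[0, 0, 0, 5.6, 2.4, 2, 0], [0, 0, 0, 4.7, 1.5, 1.7, 0], [0, 0, 0, 2.8, 1, 1, 0], [0, 0, 0, 0.9, 0, 0.35, 0], [0, 0, 0, 0.9, 0, 0.35, 0], [0, 0, 0, 0, 0, 0, 0]]
  ]
}}

```text
t: 39.75
position: [512.1, 47.7, 88.5]
eef_rot: [3.141, -0.349, -0.086]
contact_force: [-0.7, -0.4, -0.3]
width: 0.8
finger_force: 0.3
```

```bash
python3 -c "
from h import *
st()
snap('wrist','w3.png')"
```

```text
t 39.75 tcp crate [-31.3  86.6  88.5] tip [-17.3  86.6  73.3] z axis [0. 0. 0.] ax [[0.94, 0.0, 0.342], [0.0, -1.0, -0.0]] [ 0.342  0.    -0.94 ] F [-0.7 -0.4 -0.3] w 0.8
```

View pics/w3.png

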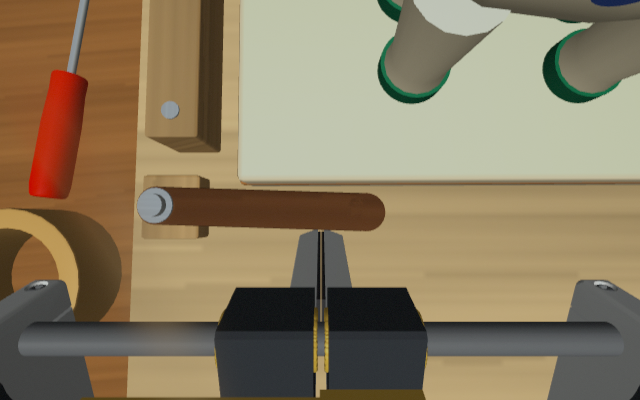

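The keeper is nearly shut. It runs from the bolt at (155,205) to its tip at (370,212), about 2° short. I'll creep to the stop.

Request:
{"fn": "apply_moves", "kwargs": {
  "rows": [
    [[0, 0, 0, 0.9, 0, 0.35, 0], [0, 0, 0, 0.9, 0, 0.35, 0], [0, 0, 0, 0, 0, 0, 0]]
  ]
}}

```text
t: 40.17
position: [514.2, 47.5, 88.4]
eef_rot: [3.141, -0.349, -0.087]
contact_force: [-1.0, -0.1, 0.0]
width: 0.5
finger_force: 0.4
```

Request:
{"fn": "apply_moves", "kwargs": {
  "rows": [
    [[0, 0, 0, 0.9, 0, 0.35, 0], [0, 0, 0, 0, 0, 0, 0]]
  ]
}}

```text
t: 40.42
position: [515.2, 47.4, 88.4]
eef_rot: [3.142, -0.349, -0.087]
contact_force: [-1.4, -1.2, -0.1]
width: 0.6
finger_force: 0.4
```

Request:
{"fn": "apply_moves", "kwargs": {
  "rows": [
    [[0, 0, 0, 0.9, 0, 0.35, 0], [0, 0, 0, 0, 0, 0, 0]]
  ]
}}

```text
t: 40.67
position: [515.5, 47.4, 88.2]
eef_rot: [3.141, -0.348, -0.087]
contact_force: [-2.6, -0.1, 1.5]
width: 0.3
finger_force: 1.4
```

```bash
python3 -c "
from h import *
st()"
```

```text
t 40.67 tcp crate [-27.9  86.6  88.2] tip [-13.9  86.6  73.1] z axis [0. 0. 0.] ax [[0.94, -0.0, 0.341], [0.0, -1.0, -0.0]] [ 0.341  0.    -0.94 ] F [-2.6 -0.1  1.5] w 0.3
```

Request:
{"fn": "apply_moves", "kwargs": {
  "rows": [
    [[0, 0, 0, 0.5, 0, 0.2, 0], [0, 0, 0, 0, 0, 0, 0]]
  ]
}}

```text
t: 40.92
position: [515.7, 47.3, 88.1]
eef_rot: [3.141, -0.348, -0.087]
contact_force: [-5.7, -0.3, 4.2]
width: 0.3
finger_force: 2.5
```

Request:
{"fn": "apply_moves", "kwargs": {
  "rows": [
    [[0, 0, 0, -9.4, 0, -3.4, 0], [0, 0, 0, -28.2, 0, -10.3, 0], [0, 0, 0, -28.2, 0, -10.3, 0], [0, 0, 0, -13.8, 0, -46.7, 0], [0, 0, 0, -13.8, 0, -46.7, 0], [0, 0, 0, -13.8, 0, -46.7, 0], [0, 0, 0, -28.2, -20, -10.3, 0], [0, 0, 0, -18.8, -20, -6.8, 0], [0, 0, 0, 0, 0, 0, 0]]
  ]
}}

```text
t: 42.05
position: [313.4, 106.4, 206.4]
eef_rot: [-3.141, -0.352, -0.082]
contact_force: [-0.1, 0.1, 0.9]
width: 0.4
finger_force: 0.0
```

```bash
python3 - <<'E'
from h import *
st();d=snap('top','t4.png')
bull(d)
im=d["img"][95:295,225:445,::-1];cv2.imwrite("pics/c4.png",cv2.resize(im,None,fx=3,fy=3,interpolation=cv2.INTER_CUBIC))
for y in(160,130,100,70,60):print(y,pix(d,[*(RC@[-14,y]+CT),83]),pix(d,[*(RC@[8,y]+CT),83]))
from edge import edge
print(edge(d,-14,83,[155,140,125,110,95,80,65],w=6).round(1), edge(d,11,85,[-120,-100,-60,0,100,120],w=6).round(1))
E
```

```text
t 42.05 tcp crate [-234.4  127.9  206.4] tip [-220.3  128.   191.3] z axis [0. 0. 0.] ax [[0.939, 0.005, 0.345], [0.004, -1.0, 0.003]] [ 0.345 -0.001 -0.939] F [-0.1  0.1  0.9] w 0.4
front: slope->yaw 0.0049  x@+125 10.8 x@-125 12.0  n 41 y -134..134
160 (np.float64(260.5199174475431), np.float64(200.5036083875988)) (np.float64(261.4915747919896), np.float64(190.25228079302963))
130 (np.float64(274.6933837310002), np.float64(201.6431528248929)) (np.float64(275.6177471734296), np.float64(191.39921661180793))
100 (np.float64(288.83606396967735), np.float64(202.78022206907792)) (np.float64(289.71333623267304), np.float64(192.54366930162988))
70 (np.float64(302.9480583598483), np.float64(203.9148241759186)) (np.float64(303.7784411821772), np.float64(193.68564691777857))
60 (np.float64(307.64525466773125), np.float64(204.29247801277663)) (np.float64(308.4600523381156), np.float64(194.06575749404433))
front [11.9 11.3 12.2 11.6 12.  11.1 10.8 10.7 11.1 10.7 11.2] 11.23
back L [157.1 152.3 153.9 153.  153.7 154. ] 153.76
back R [151.9 152.1 146.4 145.2 145.5] 146.42
batten [164.4 164.5 169.1 157.7 165.5 165.6] 165.0
deck front [-164.7 -164.7 -164.7 -165.2 -165.4] -164.73
[-15.5 -15.6 -15.4 -15.3 -15.4 -15.4 -15.5] [11.5 11.7 11.6 11.8 10.1 10.5]
```

View pics/c4.png

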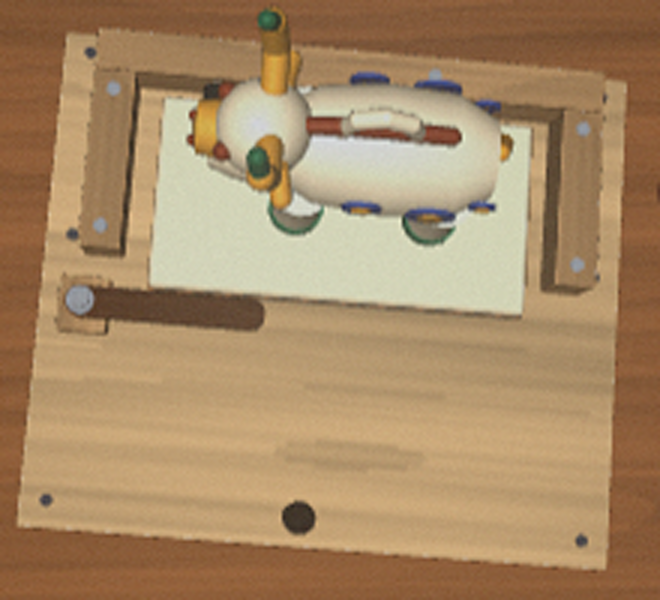

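The keeper lies straight across the front, from its bolt at (80,299) to its tip at (250,313), parallel to the deck. The slab is still snug, and the spare buffer is untouched at (298,517).

```bash
python3 -c "
from workcell import arm
print(arm.job_done())"
```

```text
the job is handed in; nothing more can be done
None
```

The bull is snug against both buffers (pressed in about 1.5–3 mm by camera measurement), the keeper is shut at its stop, I moved nothing else, and the job was handed in at about 42 s with pushes reading at most about 15 N.

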